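# Slide the mortised block under the bench clamp

### The job

Slide the mortised block, the wooden one with the slot through its middle, lengthwise along the bench under the low bar of the wooden bench clamp until its end meets the stop behind the bar (a gap of up to a centimetre does no harm). It must lie flat, slot upward, straight and midway between the two posts, ready to be clamped; either end may go first. Let go of it, and leave the similar block with the tenon where it lies.

Things in the scene. Friction and masses are not known exactly. Their poses are not given: they have to be found in the camera images.
- mortise_mid (a point): Centre of the mortised block: loose light pine, 150 mm long, 45 wide, 45 high, 0.11 to 0.22 kg, lying flat, with a slot 46 x 16 mm (along x, y) through its middle from the top. The point is 22.5 mm above its underside; its x axis runs along the block's length, y across, z up out of the slotted top. Grasp it across the 45 mm width.
- clamp: Fixed dark wooden clamp. Origin: bench top, middle of the opening; x points the way the block slides in (away from the robot), z up. In mm: opening y -42..42 between posts; bar x -13..13, y -62..62, z 58..78; round screw pad under its middle down to z 54 (9 above the block); T-handle up to z 105; stop face at x 24, 30 high. Bench flat through the opening. Home: block's centre at x -51, y 0.
- tenon_block: Tenon block, a bystander of the same pine and nearly the same size (154 mm long, 45 x 45 mm), with a narrower tongue at one end and no slot; to be left alone. Origin at the centre of its underside; its length runs along its y axis turned 8 degrees counter-clockwise.
There are look-alikes about, which are no part of the job. There is more than one size of the clamp; the job needs the larger.

How it is judged (in metres and radians):
At the end, for the whole second after the job is handed in: The mortised block lies flat on the bench under the bar with its slot upward (tilt under 0.1 rad, centre below 28 mm), its leading end within 15 mm of the stop, its centre within 15 mm of the middle of the opening, and its length within 10 degrees of the clamp's axis (x of mortise_mid in the frame of clamp between -0.066 and -0.036 m and y of mortise_mid in the frame of clamp between -0.015 and 0.015 m and angle between the x axis of mortise_mid and the x axis of clamp, either way round below 0.175 rad and angle between mortise_mid's own z axis and vertical below 0.1 rad and height (world z) of mortise_mid below 0.028 m); the robot touches nothing.
It fails at once if the tenon block is moved by more than 30 mm (distance of tenon_block from where it was at the start of the episode above 0.03 m).
It also fails if it takes over 35 s, if anything falls off the work surface, if the arm or the gripper's body presses on something with over 40 N, if the wrist force passes 120 N, or if a joint passes its speed limit or range.

### The arm

A 7-joint arm with a two-finger parallel gripper is mounted at the origin on the work surface; the furniture and walls round the work are solid. World frame = base frame: x ahead of the robot, y to its left, z up, the work surface at z = 0. Lengths are in mm, angles in rad, forces in N, time in s.
With the tool pointing down it reaches from about 400 to 875 mm from the base axis. Payload 4.4 kg.
Tool frame: the origin (TCP) lies at the very end of the fingers, on their centre line; the grasp point (between the pads) lies 19 mm behind it; z points along the fingers, y is the line along which they close (so a half turn about z gives the same grasp; the last joint's range is limited). The gripper opens to 85 mm and grips with 20 to 120 N. Pads are 22 mm wide; open, the fingers measure 114 mm over their backs; the gripper's body (76 mm by 85 mm) begins 54 mm behind the grasp point. The pads swing forward as they close: fully open they stand 13 mm farther back than shut.
Start: joints at [-1.35, 0.628, 0.038, 1.517, -0.027, 0.996, -0.02], TCP at [183.85, 623.472, 231.313] pointing down, gripper open.
Joint ranges: [-3.06, 3.06], [-0.37, 2.12], [-1.25, 1.32], [0.18, 2.47], [-1.1, 4.24], [0.23, 1.98], [-2.94, 2.94]. Speed limits (rad/s): [2.57, 2.57, 3.14, 3.14, 3.14, 3.14, 3.14].

### API

Orientations are given as a rotation vector (axis times angle).
In Python, from cell import robot, eyes, job_done gives the robot as it stands.
- The arm moves only by the tool move_arm, never from a script. Its argument "steps" is a list that holds one entry, the list of rows, each a list of 5 numbers: the shift along the world's x, y, z in mm, then the turn about the world's z in degrees, then the opening, from -1 (shut) to 1 (fully open). A call has 1 to 8 rows; each row is the pose to reach, as a shift and turn from the pose commanded when the call began; what a row does not reach only later rows make up. A row lasts 1/10 s, in which the tool goes at most 50 mm and 8.59 degrees, less where a joint would pass 70% of its speed; a pose out of reach is approached as far as the arm can. A call with a gripper value outside its range is refused whole. The fingers move at their own pace and stop on an object; the grip force is fixed at half the most. Time passes only in rows, so rows that repeat a pose let the fingers close. It gives the time, the measured TCP pose, the force, the opening and the grip force at its end, in the units of the state.
- robot.read_state(): the state, without advancing time (a new reading comes with each control period).
- eyes.capture(name): name is "scene" or "top" or "wrist"; returns (picture, depth): 480x640x3 uint8, red, green, blue; 480x640 float32, mm along the optical axis (not along the pixel's ray), 0 where there is no reading.
- eyes.camera_model(name): a dict with "K" (3x3 intrinsics, pixels), "world_to_cam" (4x4, takes a point from world to camera coordinates). Camera axes: x right, y down, z forward; pixel columns grow to the right and rows downward; lengths in mm; the calibration is good to about 2 mm. A picture is of the moment at which its call begins: read the wrist's pose just before it. camera_model takes no time and is no camera call; for the wrist camera it gives the pose at the moment of the call.
- job_done(): hands the job in; it is judged then, once.
The state is a dict: "clock": time; "joint_pos": joint angles; "qvel": joint speeds; "joint_efforts": joint torques, N m; "tcp_pos": TCP position; "eef_rot": TCP orientation; "force": force on the tool from outside, world axes, zero at the start; "moment": the same for the moment, N m; "gripper_width": finger opening in mm; "gripper_force": force on a finger pad.
Only numpy, scipy, OpenCV 4.12 (cv2) and the standard library are available. Lean on these libraries where they do the work, as an engineer would, in place of code of your own. Each camera call takes 0.05 s, during which the arm holds its last target. There are 200 camera calls.

## Working session

There is one attempt and no reset: what is moved stays moved. The work goes in short steps, Python scripts to look and compute and a tool call to move; the robot and the scene stay as the last step left them, time stands still between calls to the robot, and variables do not carry over. Pictures are saved under pics/ and viewed, at most 10 in all, crops included, and the job is handed in when it is done.

Besides the shell and the picture viewer there is one more tool, called after "Call:" as a command line: name --argument value ..., lists and objects as JSON in quotes. move_arm: Moves the arm, as the interface text tells. Its arguments: {"type":"object","properties":{"steps":{"type":"array"}},"required":["steps"]}

```bash
mkdir -p pics
python3 - <<'E'
from cell import robot,eyes
import cv2,numpy as np
for n in("scene","top"):
    p,d=eyes.capture(n); cv2.imwrite(f"pics/{n}0.png",p[:,:,::-1]); np.savez(f"{n}0.npz",p=p,d=d,**eyes.camera_model(n))
    m=eyes.camera_model(n);print(n,np.round(m["K"],1).tolist(),np.round(m["world_to_cam"],3).tolist())
s=robot.read_state();print(s["clock"],s["tcp_pos"],s["eef_rot"],s["gripper_width"])
E
```

```text
scene [[544.6, 0.0, 317.8], [0.0, 544.6, 239.2], [0.0, 0.0, 1.0]] [[-0.623, -0.782, -0.004, 374.848], [-0.533, 0.429, -0.729, 137.563], [0.572, -0.452, -0.684, 774.834], [0.0, 0.0, 0.0, 1.0]]
top [[449.2, 0.0, 317.9], [0.0, 449.2, 241.3], [0.0, 0.0, 1.0]] [[-0.005, -1.0, -0.003, 217.578], [-0.985, 0.005, -0.173, 364.188], [0.173, 0.002, -0.985, 837.313], [0.0, 0.0, 0.0, 1.0]]
0.1 [183.68150316 622.92411084 230.48766804] [-4.48955645e-01 -3.10908954e+00  2.67006580e-03] 85.34539528400889
```

View pics/top0.png

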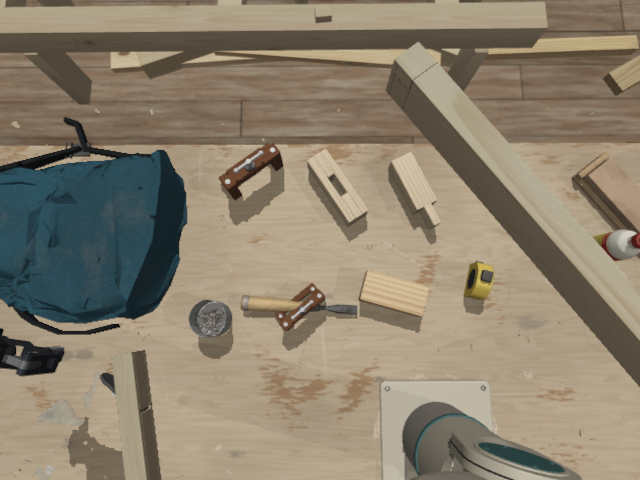

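View pics/scene0.png

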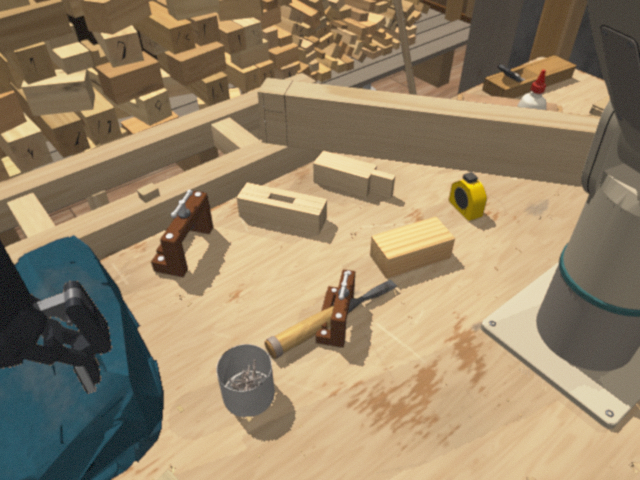

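Top view: the mortised block, with its slot, is at (337,187). The look-alikes are the tenon block (415,188) and a plain offcut (394,293). The larger clamp is at (252,168) and the smaller one, lying by the chisel, at (301,307). I choose the block at (337,187) and the clamp at (252,168), and check both in a crop while measuring.

```bash
cat > h.py <<'E'
import numpy as np,cv2
def world(K,T,d):
    v,u=np.mgrid[:480,:640]; c=np.stack([(u-K[0,2])/K[0,0]*d,(v-K[1,2])/K[1,1]*d,d],-1)
    return (c-T[:3,3])@T[:3,:3]
def rect(w,mask):
    r=cv2.minAreaRect(w[mask][:,:2].astype(np.float32)); b=cv2.boxPoints(r)
    e=[b[1]-b[0],b[2]-b[1]]; l=max(e,key=np.linalg.norm)
    return np.round(r[0],1),np.round(sorted(map(np.linalg.norm,e)),1),round(np.degrees(np.arctan2(l[1],l[0]))%180,1)
def biggest(m):
    n,l,s,c=cv2.connectedComponentsWithStats(m.astype(np.uint8)); return l==1+np.argmax(s[1:,4])
E
python3 - <<'E'
from h import *
z=np.load("top0.npz");p,d=z["p"],z["d"];w=world(z["K"],z["world_to_cam"],d)
U=np.zeros((480,640),bool)
def box(a,b,c,e):
    m=U.copy();m[b:e,a:c]=1;return m
H=w[...,2];ok=d>0
print("bench",np.median(H[230:250,250:350]))
for n,B,lo,hi in[("mort",box(295,140,375,235),38,52),("tenon",box(382,145,448,235),38,52),("clamp bar",box(210,135,292,205),70,88),("clamp handle",box(210,135,292,205),90,115),("clamp low",box(210,135,292,205),15,40),("small bar",box(270,275,335,335),35,70)]:
    m=biggest(B&ok&(H>lo)&(H<hi)); print(n,m.sum(),rect(w,m),np.median(H[m]).round(1))
# rays on known planes by colour
K,T=z["K"],z["world_to_cam"]
# heights around: backpack, beams
for u,v in[(130,220),(270,25),(480,150),(210,318),(170,230),(300,145)]: print((u,v),w[v,u].round())
cv2.imwrite("pics/crop.png",cv2.resize(p[130:240,200:460,::-1],None,fx=3,fy=3,interpolation=cv2.INTER_CUBIC))
E
```

```text
bench 0.04972167940793125
mort 1585 (array([475.2, 179.1]), array([ 46. , 151.4], dtype=float32), np.float32(33.0)) 44.9
tenon 1488 (array([464.6,  20.3]), array([ 46.3, 151.7], dtype=float32), np.float32(25.1)) 44.9
clamp bar 782 (array([502.1, 343.7]), array([ 27.8, 124. ], dtype=float32), np.float32(125.9)) 77.8
clamp handle 143 (array([502.5, 344.3]), array([ 9.5, 63.7], dtype=float32), np.float32(127.6)) 102.6
clamp low 213 (array([531.1, 365.6]), array([  9.9, 123.4], dtype=float32), np.float32(127.4)) 29.1
small bar 504 (array([233.7, 245.9]), array([20.1, 95.1], dtype=float32), np.float32(129.9)) 59.9
(130, 220) [386. 539. 135.]
(270, 25) [1104.  360. -348.]
(480, 150) [516. -77. 119.]
(210, 318) [220. 419.  32.]
(170, 230) [384. 495.  57.]
(300, 145) [574. 252.   2.]
```

View pics/crop.png

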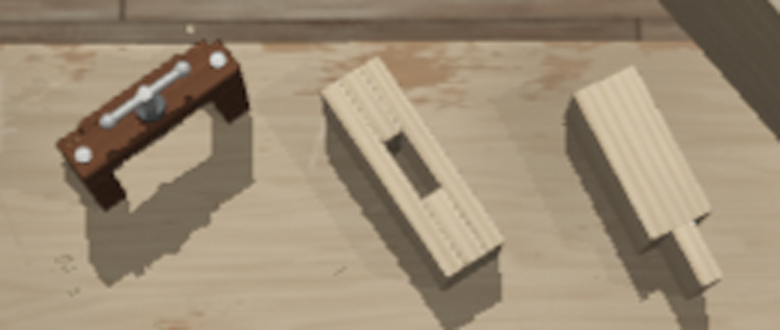

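The crop confirms the choice: the slotted block is the one I picked, and its slot faces up. The clamp bar measures 124 mm, so it is the larger, and its stop lies on the far side. The clamp origin is about (502,344) at yaw 37°, and the block centre is at (475,179) at yaw 33°. I'll grasp 45 mm behind the centre, at (437.5,154.6).

Call:
move_arm --steps '[[[50,-93,0,8,1],[95,-175,0,16,1],[135,-250,0,24,1],[170,-315,0,32,1],[200,-370,0,40,1],[230,-425,0,48,1],[253.6,-469,-50,49.4,1],[253.6,-469,-90,49.4,1]]]'

```text
clock: 0.9
tcp_pos: [373.2, 274.6, 201.7]
eef_rot: [-0.89, 3.01, 0.002]
force: [1.5, 0.1, -0.1]
gripper_width: 85.1
gripper_force: 0.0
```

Call:
move_arm --steps '[[[0,0,0,0,1],[0,0,0,0,1]]]'

```text
clock: 1.1
tcp_pos: [371.9, 274.9, 200.6]
eef_rot: [0.886, -3.013, 0.001]
force: [-1.1, 0.9, -0.3]
gripper_width: 85.3
gripper_force: 0.0
```

Call:
move_arm --steps '[[[22,-40,-20,0.2,1],[44,-80,-50,0.2,1],[65.6,-120.3,-60,0.2,1],[65.6,-120.3,-60,0.2,1],[65.6,-120.3,-60,0.2,1]]]'

```text
clock: 1.6
tcp_pos: [437.5, 156.4, 140.9]
eef_rot: [0.895, -3.011, -0.001]
force: [-0.2, 0.9, 0.7]
gripper_width: 85.5
gripper_force: 0.0
```

Run:
```python
from h import *
from cell import robot,eyes
s=robot.read_state();m=eyes.camera_model("wrist");p,d=eyes.capture("wrist")
print(s["clock"],s["tcp_pos"].round(1),s["eef_rot"].round(3))
w=world(m["K"],m["world_to_cam"],d);H=w[...,2]
k=biggest((d>0)&(H>40)&(H<50)&(np.hypot(w[...,0]-475,w[...,1]-179)<95));print(rect(w,k),k.sum())
k=biggest((d>0)&(H>72)&(H<84)&(np.hypot(w[...,0]-502,w[...,1]-344)<95)|(np.arange(640)[None]<2)&(np.arange(480)[:,None]<2));print(rect(w,k),k.sum())
cv2.imwrite("pics/wr1.png",p[:,:,::-1])
```

```text
1.6 [437.5 156.4 140.9] [ 8.950e-01 -3.011e+00 -1.000e-03]
(array([475.6, 180. ]), array([ 45.2, 150.9], dtype=float32), np.float32(33.0)) 12292
(array([481.5, 367.8]), array([17.4, 28.4], dtype=float32), np.float32(121.9)) 598
```

View pics/wr1.png

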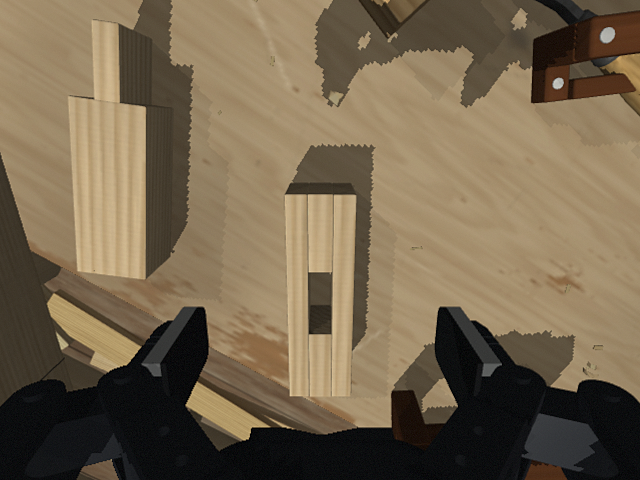

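The wrist view shows the slotted block, at (320,295), centred between the open fingers. The tenon block at (110,170) is well clear. The refined block centre is (475.6,180.0) at 33°, so I descend and close.

Call:
move_arm --steps '[[[0,-1,-40,0,1],[0,-1,-80,0,1],[0,-1,-115,0,1],[0,-1,-134,0,1],[0,-1,-134,0,1],[0,-1,-134,0,0],[0,-1,-134,0,-1],[0,-1,-134,0,-1]]]'

```text
clock: 2.45
tcp_pos: [437.5, 156.1, 7.9]
eef_rot: [-0.898, 3.009, 0.0]
force: [-6.8, 0.3, 51.4]
gripper_width: 44.3
gripper_force: 55.8
```

Call:
move_arm --steps '[[[0,0,0,0,-1],[0,0,0,0,-1],[0,0,0,0,-1],[0,0,0,0,-1]]]'

```text
clock: 2.85
tcp_pos: [437.6, 156.0, 8.1]
eef_rot: [-0.897, 3.009, 0.001]
force: [-1.9, 1.1, 7.0]
gripper_width: 44.6
gripper_force: 61.9
```

Call:
move_arm --steps '[[[0,0,4,0,-1],[0,0,4,0,-1],[-15,23,4,1,-1],[-30,47,4,2,-1],[-45,70,4,3,-1],[-60,94,4,4,-1],[-60,94,4,4,-1],[-60,94,4,4,-1]]]'

```text
clock: 3.65
tcp_pos: [377.0, 249.0, 11.0]
eef_rot: [1.003, -2.977, 0.001]
force: [0.2, 0.6, -1.5]
gripper_width: 44.3
gripper_force: 61.7
```

Run:
```python
from h import *
from cell import robot,eyes
s=robot.read_state();print(s["clock"],s["tcp_pos"].round(1),s["eef_rot"].round(3),s["force"].round(1),s["gripper_width"])
for n in("top","scene"):
    m=eyes.camera_model(n);p,d=eyes.capture(n);w=world(m["K"],m["world_to_cam"],d);H=w[...,2]
    k=biggest((d>0)&(H>72)&(H<84)&(np.hypot(w[...,0]-502,w[...,1]-344)<72));print(n,rect(w,k))
    k=biggest((d>0)&(H>40)&(H<56)&(np.hypot(w[...,0]-414,w[...,1]-277)<85)&(p.min(2)>90));print(rect(w,k),k.sum())
    q=w[k];A=np.c_[q[:,:2],np.ones(len(q))];print(np.linalg.lstsq(A,q[:,2],rcond=None)[0],np.median(q[:,2]))
    if n=="scene":cv2.imwrite("pics/s2.png",p[:,:,::-1])
```

```text
3.65 [377. 249.  11.] [ 1.003e+00 -2.977e+00  1.000e-03] [ 0.2  0.6 -1.5] 44.27487915857229
top (array([490.6, 359.5]), array([26.8, 84.8], dtype=float32), np.float32(126.0))
(array([354.9, 232.9]), array([15.9, 45.2], dtype=float32), np.float32(114.0)) 119
[1.30470235e-02 8.38446944e-03 4.13010766e+01] 47.918927155029834
scene (array([501.8, 346. ]), array([ 27. , 125.9], dtype=float32), np.float32(126.4))
(array([436.2, 294.2]), array([49.2, 92.4], dtype=float32), np.float32(35.3)) 1093
[ 2.75043697e-02 -2.09860534e-02  4.09656388e+01] 47.171449007571
```

View pics/s2.png

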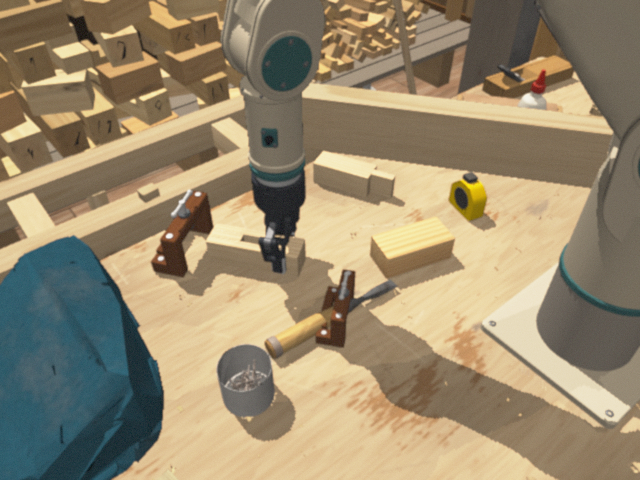

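The block is held level in front of the opening, with its leading end at about (215,235) pointing between the posts. The remaining shift to home is about (48,38) mm. I stop about 4 mm short of the stop, lower the block, and check before release.

Call:
move_arm --steps '[[[12,10,0,-0.6,-1],[24,19.5,0,-0.6,-1],[36,29,0,-0.6,-1],[45,36,0,-0.6,-1],[45,36,0,-0.6,-1],[45,36,-3,-0.6,-1],[45,36,-3,-0.6,-1]]]'

```text
clock: 4.45
tcp_pos: [422.3, 283.5, 8.1]
eef_rot: [0.983, -2.984, 0.002]
force: [0.9, -0.3, 1.0]
gripper_width: 44.5
gripper_force: 61.9
```

Call:
move_arm --steps '[[[0,0,0,0,0],[0,0,0,0,1],[0,0,0,0,1],[0,0,0,0,1],[0,0,0,0,1],[0,0,20,0,1],[0,0,60,0,1],[0,0,110,0,1]]]'

```text
clock: 5.25
tcp_pos: [420.8, 284.0, 117.9]
eef_rot: [0.985, -2.978, 0.002]
force: [1.2, 0.8, -0.5]
gripper_width: 85.3
gripper_force: 0.0
```

Call:
move_arm --steps '[[[-20,-40,40,0,1],[-20,-80,80,0,1],[-20,-120,100,0,1],[-20,-160,100,0,1],[-20,-200,100,0,1],[-20,-200,100,0,1],[-20,-200,100,0,1]]]'

```text
clock: 5.95
tcp_pos: [402.2, 84.0, 218.1]
eef_rot: [-0.981, 2.984, -0.0]
force: [-0.0, 1.0, 0.2]
gripper_width: 85.4
gripper_force: 0.0
```

Run:
```python
from h import *
from cell import robot,eyes
s=robot.read_state();print(s["clock"],s["tcp_pos"].round(1),s["force"].round(1))
for n in("top","scene"):
    m=eyes.camera_model(n);p,d=eyes.capture(n);w=world(m["K"],m["world_to_cam"],d);H=w[...,2]
    k=biggest((d>0)&(H>72)&(H<84)&(np.hypot(w[...,0]-502,w[...,1]-344)<72));print(n,rect(w,k))
    k=biggest((d>0)&(H>40)&(H<52)&(np.hypot(w[...,0]-458,w[...,1]-311)<95)&(p.min(2)>80));print(rect(w,k),k.sum(),np.median(H[k]))
    q=w[k];a=np.radians(36.5);r=q[:,:2]-[502,345];X=r@[np.cos(a),np.sin(a)];Y=r@[-np.sin(a),np.cos(a)];print("clamp frame x",X.min(),X.max(),"y",np.percentile(Y,[1,99]))
    if n=="scene":cv2.imwrite("pics/s3.png",p[:,:,::-1])
```

```text
5.95 [402.2  84.  218.1] [-0.   1.   0.2]
top (array([501.8, 343.5]), array([ 27.3, 123.8], dtype=float32), np.float32(126.2))
(array([447.5, 301.4]), array([ 45. , 124.6], dtype=float32), np.float32(35.9)) 1258 44.93353159752448
clamp frame x -132.05811052303108 -7.716684261893803 y [-24.63882364  19.59454299]
scene (array([502.3, 346.2]), array([ 27.2, 126.1], dtype=float32), np.float32(126.2))
(array([449.1, 304.9]), array([ 48.2, 129. ], dtype=float32), np.float32(36.1)) 1562 44.61871176754269
clamp frame x -130.81065052469862 -1.7009656740079446 y [-23.20744183  22.38141447]
```

View pics/s3.png

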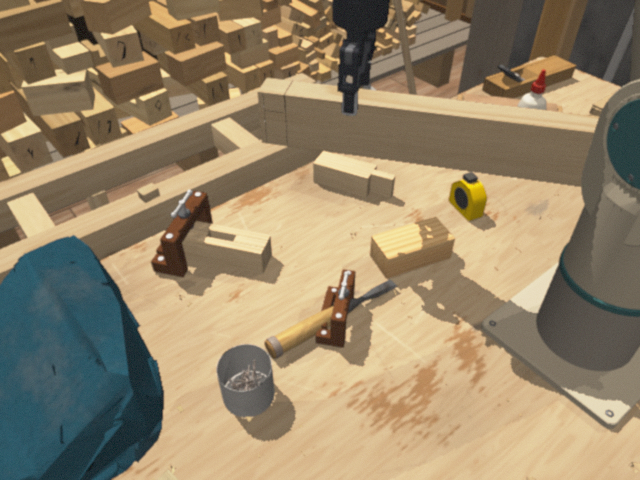

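The block lies flat under the bar at (235,245). Its rear end is at clamp x of about -131, which puts its centre near -56, with y near -1 and yaw error under 1°. The gripper is clear and the tenon block is untouched.

```bash
python3 -c "
from cell import job_done;print(job_done())"
```

```text
the job is handed in; nothing more can be done
None
```

The mortised block lies flat, slot up, under the larger clamp's bar: about 5 mm from the stop, within 2 mm of the middle of the opening and within about 1° of straight. It is released, the tenon block was not touched, and the job is handed in (no verdict was returned).

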